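Free the wedged cold chisel and stand it in the tin

TASK

The flat cold chisel standing in the middle of the wooden tool block is wedged in its slot and needs grinding. A straight pull would only bring the block up with it, so rock the chisel over from side to side, along the length of the block, until it is loose; then draw it out and lower it (do not drop it) edge down into the empty steel tin and let go. The block stays sitting where it is, the tin stays upright, and the other things on the bench are left alone.

Things in the scene. Friction and masses are not known exactly. Their poses are not given: they have to be found in the camera images.
- chisel: Flat cold chisel, plain steel, 185 mm long, 0.3 kg: the one tall, thick tool, standing edge down in the middle of the wooden block. Origin: middle of its cutting edge; z up the shank to the head, y along the edge. Shank 20 mm wide (y), 16 mm thick (x), parallel from 46 to 174 mm above the edge. The lowest 10 mm flare to 28 mm wide (y), with 45 degree shoulders.
- chisel_head (a point): Centre of the chisel's struck (top) end, 185 mm above its edge; 209 mm above the bench at the start.
- block: Loose hardwood tool block, 2.2 kg, held to the bench only by its weight: 96 mm (x) by 250 mm (y, its length), 72 mm tall. Origin: centre of its underside, z up. The chisel stands in the slot at its centre, edge along the block's y. Four short punches stand fast in it, 70 mm or more along y from the chisel and no higher than 137 mm.
- slot_mouth (a point): Centre of the slot's mouth, level with the block's top. The mouth is 19 mm (x) by 36 mm (y); the slot's floor, on which the chisel's edge rests, is 48 mm below it.
- slot_grip (a point): Point in the slot 25 mm below its mouth. From 8 to 31 mm below the mouth the wood has closed to 20.6 mm (y) over the flared end: a straight pull jams within 4 mm and lifts the block. Leaning the chisel along y (6 to 8 N near its head) pushes that side's wood back for good, up to 4.6 mm; the hard stop is at 38 mm of lean at the head. Leaned that far to both sides it lifts out free.
- can: Open plain steel tin, empty, loose, 0.4 kg, 80 mm outside and 74 mm inside diameter, 105 mm tall, inner floor 6 mm above its underside. Origin: centre of its underside, z up.
- hammer: Hammer with a pale wooden handle lying on the bench, 260 mm long. Leave it alone. Origin at its underside.
- screwdriver: Screwdriver lying on the bench, 200 mm long, dark handle. Leave it alone. Origin at its underside.
- spanner: Flat spanner lying on the bench, 180 mm long. Leave it alone. Origin at its underside.
- oil_bottle: Small white oil bottle standing on the bench, 56 mm across, 130 mm tall. Leave it alone. Origin at its underside.
- file: Flat file with a wooden handle lying on the bench, 310 mm long. Leave it alone. Origin at its underside.
- try_square: Steel try square lying flat, 100 by 155 mm. Leave it alone. Origin at its underside.
- billet: Bright steel round standing on end, 48 mm across, 55 mm tall. Leave it alone. Origin at its underside.
- offcut: Wooden offcut, 90 by 55 by 40 mm. Leave it alone. Origin at its underside.

How it is judged:
By the outcome, as a careful person would: the job done as asked, in the order asked, and still so for the second after the job is handed in, with the robot touching nothing.
It also fails if it takes over 58 s, if anything falls off the work surface, if the arm or the gripper's body presses on something with over 40 N, if the wrist force passes 120 N, or if a joint passes its speed limit or range.

ROBOT

A 6-joint arm with a two-finger parallel gripper is mounted at the origin on the work surface. World frame = base frame: x ahead of the robot, y to its left, z up, the work surface at z = 0. Lengths are in m, angles in rad, forces in N, time in s.
With the tool pointing down it reaches from about 0.4 to 0.825 m from the base axis. Payload 7 kg.
Tool frame: the origin (TCP) lies on the centre line of the jaws, within the pads' length; the fingertips stand ahead of it and the grasp point (between the pads) lies 8 mm behind it (env.tcp_to_tips is the z of the fingertips in the tool frame, in m); z points along the fingers, y is the line along which they close (so a half turn about z gives the same grasp; the last joint's range is limited). The gripper opens to 85 mm and grips with 20 to 120 N. Pads are 22 mm wide; open, the fingers measure 114 mm over their backs; the gripper's body (76 mm by 85 mm) begins 54 mm behind the grasp point. The pads swing forward as they close: fully open they stand 13 mm farther back than shut.
Start: joints at [-0.974, 0.359, 0.012, 0, -1.224, -0.288], TCP at [0.205, -0.643, 0.242] pointing down, gripper open.
Joint ranges: [-3.07, 3.07], [-1.43, 2.12], [-1.02, 1.25], [-3.03, 1.67], [-3.05, -0], [-3.03, 3.03]. Speed limits (rad/s): [2.39, 2.39, 3.01, 3.14, 3.14, 3.14].

INTERFACE

Orientations are given as a unit quaternion [w, x, y, z].
In Python, from workcell import env, viewer, sensors gives the robot as it stands (env), with the cameras (viewer) and the readings (sensors).
- The arm moves only by the tool drive_effector, called after ">>>" as name(argument=value, ...), one argument or row to a line, values as JSON. Schema: {"type":"object","properties":{"steps":{"type":"array","items":{"type":"object","properties":{"xyz":{"type":"array","items":{"type":"number"},"minItems":3,"maxItems":3},"turn_vec":{"type":"array","items":{"type":"number"},"minItems":3,"maxItems":3}},"additionalProperties":false},"minItems":1,"maxItems":5},"aperture":{"type":"number"},"only":{"type":"string"},"quiet":{"type":"boolean"},"lines":{"type":"string"}},"required":["steps"],"additionalProperties":false}. steps is a list of rows, 1 to 5 of them, each an object with the fields xyz (a list: dx, dy, dz in shares of 1 m (1.0 is 1 m)), turn_vec (a list: a rotation vector rx, ry, rz in fractions of the full range, 1 being 2 rad); a field left out counts as zero; each row is the pose to reach, as a shift and turn from the pose commanded when the call began, along the tool's axes at that moment; what a row does not reach only later rows make up. A row lasts 1/8 s, in which the tool goes at most 0.0625 m and 0.188 rad, less where a joint would pass 70% of its speed; a pose out of reach is approached as far as the arm can. aperture is the finger opening in m, set as the call begins (left out keeps the last). The fingers move at their own pace and stop on an object; the grip force is fixed at half the most. Time passes only in rows, so rows that do not move let the fingers close. The tool returns the time, the measured TCP pose, the force, the opening and the grip force at its end. only (a regular expression) keeps the lines of the reply that match it, lines (a string "A,B") keeps lines A to B, and quiet returns only ok. A shift or turn number past 1, either way, is cut back to 1. Input that does not fit is refused with a message, and nothing moves.
- sensors.get_state(): the state, without advancing time (a new reading comes with each control period).
- viewer.grab_frame(name): name is "side" or "top" or "wrist"; returns the picture (420x560x3 uint8, red, green, blue); there is no depth.
- viewer.calibration(name): a dict with "camera_matrix" (3x3 intrinsics, pixels), "cam_to_world" (4x4, takes a point from camera to world coordinates). Camera axes: x right, y up, looking along -z (the intrinsics and any distortion apply to the point x, -y, -z); pixel columns grow to the right and rows downward; lengths in m; the calibration is good to about 2 mm. A picture is of the moment at which its call begins: read the wrist's pose just before it. calibration takes no time and is no camera call; for the wrist camera it gives the pose at the moment of the call.
- env.sign_off(): hands the job in; it is judged then, once.
The state is a dict: "t": time; "joints": joint angles; "qvel": joint speeds; "joint_efforts": joint torques, N m; "ee_pos": TCP position; "ee_rot": TCP orientation; "wrist_force": force on the tool from outside, world axes, zero at the start; "ft_torque": the same for the moment, N m; "width": finger opening in m; "grasp_force": force on a finger pad.
Only numpy, scipy, OpenCV 4.12 (cv2) and the standard library are available. Lean on these libraries where they do the work, as an engineer would, in place of code of your own. Each camera call takes 0.05 s, during which the arm holds its last target. There are 200 camera calls.

## Working session

There is one attempt and no reset: what is moved stays moved. The work goes in short steps, Python scripts to look and compute and a tool call to move; the robot and the scene stay as the last step left them, time stands still between calls to the robot, and variables do not carry over. Pictures are saved under pics/ and viewed, at most 13 in all, crops included, and the job is handed in when it is done.

```bash
ls; mkdir -p pics
```

Run:
```python
from workcell import env, viewer, sensors
import cv2
print(sensors.get_state(), env.tcp_to_tips)
for n in("top","side"):
    cv2.imwrite(f"pics/{n}0.png",viewer.grab_frame(n)[:,:,::-1]); print(n,viewer.calibration(n))
```

```text
pics
workcell.py
{'t': 0.0, 'joints': array([-9.73920905e-01,  3.59374496e-01,  1.10560385e-02, -3.42256534e-04,
       -1.22412708e+00, -2.88145042e-01]), 'qvel': array([-0.00261564, -0.00012193,  0.00011984, -0.00062569, -0.00060581,
        0.00058669]), 'joint_efforts': array([-1.36001989e-03, -5.83321381e+01,  2.93416983e+01,  6.93691358e+00,
       -5.99665189e-03, -5.08029211e-05]), 'ee_pos': array([ 0.20495322, -0.64263379,  0.24137189]), 'ee_rot': array([-2.07701410e-04, -1.53695231e-01,  9.88117943e-01,  8.14076998e-04]), 'wrist_force': array([-0.09354322,  0.02906922,  0.04946009]), 'ft_torque': array([0.00345582, 0.014942  , 0.01231332]), 'grasp_force': 0.0, 'width': 0.08547166256031526} 0.011
top {'camera_matrix': array([[402.39488759,   0.        , 274.82471235],
       [  0.        , 402.39488759, 204.55590107],
       [  0.        ,   0.        ,   1.        ]]), 'cam_to_world': array([[-0.01271051,  0.99874289, -0.04848801,  0.48014053],
       [-0.99991665, -0.01258569,  0.00287871,  0.02177292],
       [ 0.00226483,  0.04852055,  0.99881962,  1.25455856],
       [ 0.        ,  0.        ,  0.        ,  1.        ]])}
side {'camera_matrix': array([[445.28805005,   0.        , 280.72624188],
       [  0.        , 445.28805005, 208.67277112],
       [  0.        ,   0.        ,   1.        ]]), 'cam_to_world': array([[-0.77664811,  0.36823251, -0.51109933, -0.18221333],
       [-0.62993057, -0.45692582,  0.62801773,  0.93903492],
       [-0.00227794,  0.80970588,  0.5868315 ,  1.00443082],
       [ 0.        ,  0.        ,  0.        ,  1.        ]])}
```

View pics/top0.png

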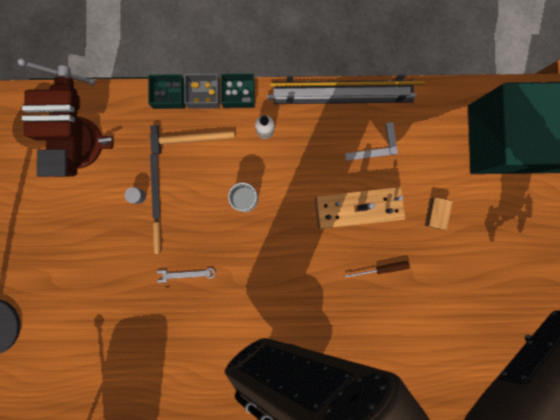

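View pics/side0.png

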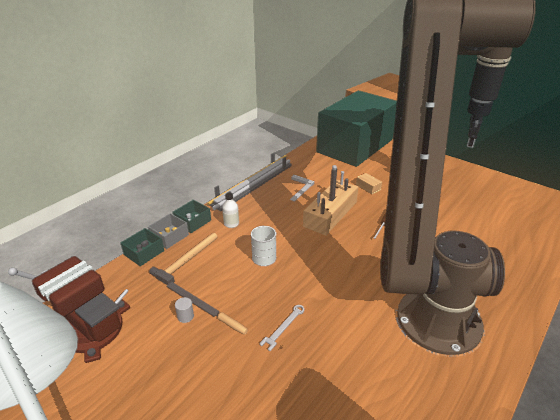

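The top view shows the block around (361,208), with the chisel head near (365,207), and the tin at (243,197). The side view shows the chisel head near (334,167). I'll enlarge both for measuring.

Create h.py:
```python
from workcell import env, viewer, sensors
import numpy as np, cv2
from scipy.spatial.transform import Rotation as R
def ray(n,u,v,c=None):
    c=c or viewer.calibration(n); K=c["camera_matrix"]; T=c["cam_to_world"]
    d=T[:3,:3]@np.array([(u-K[0,2])/K[0,0],-(v-K[1,2])/K[1,1],-1]); return T[:3,3],d
def atz(n,u,v,z,c=None):
    o,d=ray(n,u,v,c); return o+d*(z-o[2])/d[2]
def proj(n,p,c=None):
    c=c or viewer.calibration(n); K=c["camera_matrix"]; T=c["cam_to_world"]
    q=T[:3,:3].T@(np.array(p)-T[:3,3]); return K[0,2]+K[0,0]*q[0]/-q[2],K[1,2]-K[1,1]*q[1]/-q[2]
def rot(s): return R.from_quat(np.array(s["ee_rot"])[[1,2,3,0]])
```

Run:
```python
import cv2,numpy as np
t=cv2.imread("pics/top0.png"); s=cv2.imread("pics/side0.png")
a=cv2.resize(t[165:245,310:410],None,fx=5,fy=5,interpolation=3)
b=cv2.resize(t[165:225,210:280],None,fx=4,fy=4,interpolation=3)
c=cv2.resize(s[155:255,290:370],None,fx=3.5,fy=3.5,interpolation=3)
o=np.zeros((600,800,3),np.uint8)
o[:400,:500]=a; o[:240,510:790]=b; o[245:595,510:790]=c
cv2.imwrite("pics/z.png",o)
```

```text
(no output)
```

View pics/z.png

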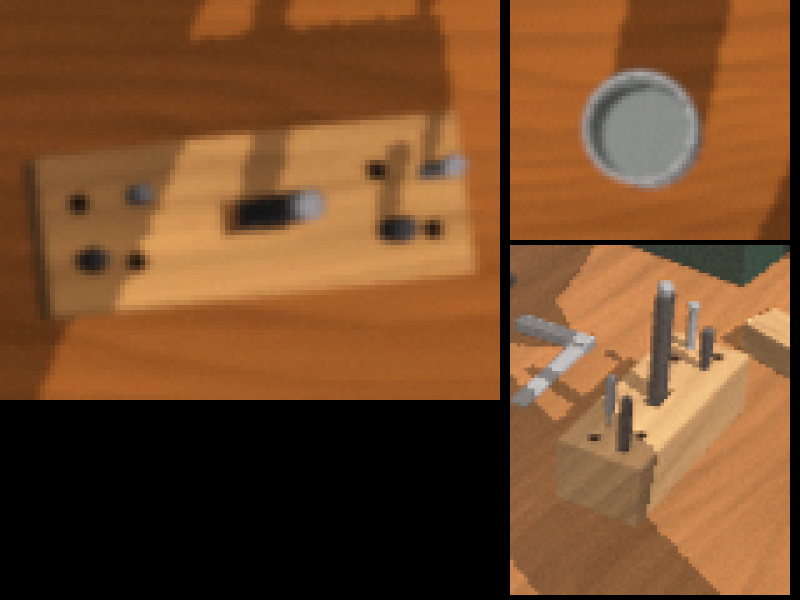

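Run:
```python
from h import *
print("head",atz("top",371.8,205.6,.209),"side",atz("side",334,166.7,.209))
cs=[atz("top",310+u/5-.4,165+v/5-.4,.072) for u,v in((40,160),(460,112),(475,272),(48,317))]
print(np.array(cs),np.mean(cs,0),[np.linalg.norm(cs[i]-cs[i-1]) for i in range(4)])
e=cs[0]-cs[1]+cs[3]-cs[2]; print("yaw of block y from world y deg",np.degrees(np.arctan2(-e[0],e[1])))
print("slot base from side",atz("side",290+(657-510)/3.5,155+(398-245)/3.5,.072))
print("can",atz("top",242.1,196.4,.105), [atz("top",210+(u-510)/4-.4,196.4,.105)[1] for u in(581,700)])
s=sensors.get_state(); print(rot(s).as_matrix())
```

```text
head [ 0.52499712 -0.23356514  0.209     ] side [ 0.52306681 -0.22340125  0.209     ]
[[ 0.55942276 -0.10793193  0.072     ]
 [ 0.58469269 -0.35633348  0.072     ]
 [ 0.49023958 -0.36251406  0.072     ]
 [ 0.46703023 -0.11097806  0.072     ]] [ 0.52534632 -0.23443938  0.072     ] [np.float64(0.09244273507440134), np.float64(0.24968359764351297), np.float64(0.09465510544948166), np.float64(0.2526045005855615)]
yaw of block y from world y deg 5.5386929512631236
slot base from side [ 0.52229887 -0.22574908  0.072     ]
can [0.56049811 0.11182862 0.105     ] [np.float64(0.15403536708828292), np.float64(0.06889930509297991)]
[[-9.52731577e-01 -3.03812591e-01 -6.72632348e-04]
 [-3.03813265e-01  9.52730524e-01  1.43108050e-03]
 [ 2.06057095e-04  1.56779021e-03 -9.99998750e-01]]
```

Add to h.py:
```python
YAW=np.radians(5.6)   # block/chisel y from world y
BY=np.array([-np.sin(YAW),np.cos(YAW),0]); BX=np.array([np.cos(YAW),np.sin(YAW),0])
def Rtool(yb=BY,tilt=(0,0,0)):  # tool y along yb, pointing down; tilt: world rotvec
    z=np.array([0,0,-1.]); M=np.c_[np.cross(yb,z),yb,z]; return R.from_rotvec(tilt)*R.from_matrix(M)
def delta(p,Rt):
    s=sensors.get_state(); r=rot(s); d=r.inv().apply(np.array(p)-s["ee_pos"]); w=(r.inv()*Rt).as_rotvec()
    print("t",round(s["t"],2),"pos",s["ee_pos"].round(4),"F",s["wrist_force"].round(1),"w",round(s["width"],4)); print("tool shift",d.round(4),"rotvec",w.round(4)); return d,w
```

Run:
```python
from h import *
delta([.525,-.2336,.245],Rtool())
print("top head in side", proj("side",[.525,-.2336,.209]), proj("side",[.56,.112,.105]))
```

```text
t 0.1 pos [ 0.205  -0.6427  0.2414] F [-0.3  0.1 -0.1] w 0.0856
tool shift [-0.4292  0.2925 -0.0032] rotvec [ 0.0015 -0.0004  0.211 ]
top head in side (np.float64(335.1493382598466), np.float64(165.3695317274612)) (np.float64(264.0530762816013), np.float64(232.73079263126212))
```

The manual's scale: turns go in shares of 2 rad. Converting my numbers, 0.1 rad / 2 = 0.05.

>>> drive_effector(
  steps=[
    {"xyz":[-0.043, 0.029, -0.002], "turn_vec":[0, 0, 0.01]},
    {"xyz":[-0.086, 0.058, -0.004], "turn_vec":[0, 0, 0.02]},
    {"xyz":[-0.129, 0.088, -0.006], "turn_vec":[0, 0, 0.03]},
    {"xyz":[-0.172, 0.117, -0.01], "turn_vec":[0, 0, 0.04]},
    {"xyz":[-0.215, 0.146, -0.02], "turn_vec":[0, 0, 0.05]},
  ],
)

```text
t: 0.72
ee_pos: [0.366, -0.4369, 0.2618]
ee_rot: [-0.0, -0.104, 0.995, 0.001]
wrist_force: [1.1, -0.0, 0.8]
width: 0.0853
grasp_force: 0.0
```

Run:
```python
from h import *
delta([.525,-.2336,.262],Rtool())
```

```text
t 0.72 pos [ 0.366  -0.4369  0.2618] F [ 1.1 -0.   0.8] w 0.0853
tool shift [-0.1975  0.1661 -0.0002] rotvec [ 0.0011 -0.0009  0.1103]
```

To row units: 0.11 rad / 2 = 0.055.

>>> drive_effector(
  steps=[
    {"xyz":[-0.04, 0.033, 0], "turn_vec":[0, 0, 0.011]},
    {"xyz":[-0.08, 0.066, 0], "turn_vec":[0, 0, 0.022]},
    {"xyz":[-0.12, 0.099, 0], "turn_vec":[0, 0, 0.033]},
    {"xyz":[-0.16, 0.133, 0], "turn_vec":[0, 0, 0.044]},
    {"xyz":[-0.197, 0.166, 0], "turn_vec":[0, 0, 0.055]},
  ],
)

```text
t: 1.35
ee_pos: [0.5246, -0.2337, 0.2621]
ee_rot: [-0.0, -0.049, 0.999, 0.0]
wrist_force: [0.6, -0.2, -0.5]
width: 0.0854
grasp_force: 0.0
```

>>> drive_effector(
  steps=[
    {},
    {},
  ],
)

```text
t: 1.6
ee_pos: [0.5237, -0.2351, 0.2619]
ee_rot: [-0.0, -0.05, 0.999, 0.0]
wrist_force: [-0.3, -0.7, 0.3]
width: 0.085
grasp_force: 0.0
```

Run:
```python
from h import *
delta([.525,-.2336,.262],Rtool())
c=viewer.calibration("wrist"); f=viewer.grab_frame("wrist")[:,:,::-1]; cv2.imwrite("pics/w1.png",f)
print(c, proj("wrist",[.525,-.2336,.209],c),proj("wrist",[.525,-.2336,.072],c))
np.save("c1.npy",c,allow_pickle=True)
```

```text
t 1.6 pos [ 0.5237 -0.2351  0.2619] F [-0.3 -0.7  0.3] w 0.085
tool shift [-0.0015  0.0014 -0.0001] rotvec [ 0.0003 -0.0009  0.002 ]
{'camera_matrix': array([[349.03617692,   0.        , 287.10723469],
       [  0.        , 349.03617692, 208.97890724],
       [  0.        ,   0.        ,   1.        ]]), 'cam_to_world': array([[-1.00098702e-01, -9.39820282e-01, -3.26677346e-01,
         4.40477521e-01],
       [ 9.94977512e-01, -9.45515509e-02, -3.28596159e-02,
        -2.43307745e-01],
       [-5.71626820e-06, -3.28325818e-01,  9.44564533e-01,
         3.93710455e-01],
       [ 0.00000000e+00,  0.00000000e+00,  0.00000000e+00,
         1.00000000e+00]])} (np.float64(289.1756609798133), np.float64(242.9658974504386)) (np.float64(288.3697943634692), np.float64(182.39461271487957))
```

View pics/w1.png

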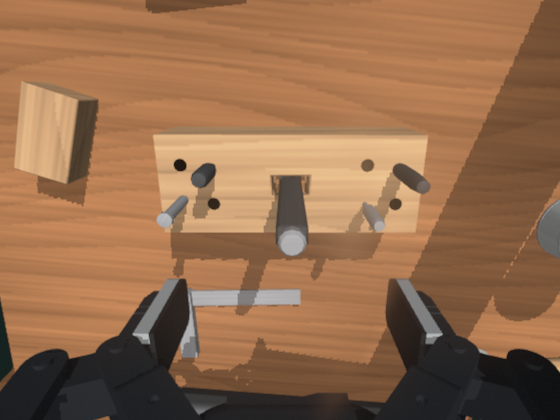

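The chisel head shows at (291.5,242) and the slot mouth at (290,183), about 1.3 mm from the predicted position. The block's edges run level in the picture, so the yaw is right. Next I descend and grip.

>>> drive_effector(
  steps=[
    {"xyz":[-0.001, 0.002, 0.02]},
    {"xyz":[-0.001, 0.002, 0.045]},
    {"xyz":[-0.001, 0.002, 0.07]},
    {"xyz":[-0.001, 0.002, 0.09]},
    {"xyz":[-0.001, 0.002, 0.102]},
  ],
)

```text
t: 2.28
ee_pos: [0.5237, -0.2342, 0.1594]
ee_rot: [-0.001, -0.049, 0.999, 0.0]
wrist_force: [-0.2, -0.1, 0.2]
width: 0.0858
grasp_force: 0.0
```

>>> drive_effector(
  steps=[
    {},
    {},
  ],
)

```text
t: 2.52
ee_pos: [0.525, -0.2337, 0.1612]
ee_rot: [0.001, -0.049, 0.999, -0.0]
wrist_force: [0.7, -0.5, 0.9]
width: 0.0852
grasp_force: 0.0
```

Run:
```python
from h import *
delta([.525,-.2325,.160],Rtool())
```

```text
t 2.52 pos [ 0.525  -0.2337  0.1612] F [ 0.7 -0.5  0.9] w 0.0852
tool shift [-0.0001  0.0012  0.0012] rotvec [-0.0005  0.0011  0.0008]
```

>>> drive_effector(
  steps=[
    {"xyz":[0, 0.001, 0]},
    {"xyz":[0, 0.001, 0]},
    {"xyz":[0, 0.001, 0]},
    {"xyz":[0, 0.001, 0]},
  ],
  aperture=0,
)

```text
t: 3.02
ee_pos: [0.5248, -0.2323, 0.1606]
ee_rot: [0.0, -0.049, 0.999, -0.0]
wrist_force: [-0.1, 0.5, 1.1]
width: 0.0192
grasp_force: 58.4
```

>>> drive_effector(
  steps=[
    {},
    {},
    {},
    {},
  ],
)

```text
t: 3.52
ee_pos: [0.5248, -0.2324, 0.1606]
ee_rot: [0.0, -0.049, 0.999, -0.0]
wrist_force: [-0.8, -0.7, 4.6]
width: 0.0192
grasp_force: 58.9
```

To row units: 0.09 rad / 2 = 0.045.

>>> drive_effector(
  steps=[
    {"xyz":[0, 0.004, -0.0003], "turn_vec":[0.015, 0, 0]},
    {"xyz":[0, 0.008, -0.0005], "turn_vec":[0.03, 0, 0]},
    {"xyz":[0, 0.0125, -0.0005], "turn_vec":[0.045, 0, 0]},
  ],
)

```text
t: 3.9
ee_pos: [0.5236, -0.221, 0.1609]
ee_rot: [0.002, -0.049, 0.998, -0.046]
wrist_force: [1.9, -10.2, -1.0]
width: 0.0192
grasp_force: 58.6
```

>>> drive_effector(
  steps=[
    {},
  ],
)

```text
t: 4.03
ee_pos: [0.5235, -0.2208, 0.161]
ee_rot: [0.002, -0.05, 0.998, -0.046]
wrist_force: [2.0, -8.8, 0.1]
width: 0.0193
grasp_force: 58.8
```

```bash
python3 -c "
from h import *; s=sensors.get_state();print(s['ft_torque'],s['wrist_force'])"
```

```text
[-3.45333280e+00 -6.63134063e-01 -2.85343440e-03] [ 2.04281301 -8.75771218  0.06190386]
```

To row units: 0.08 rad / 2 = 0.04.

>>> drive_effector(
  steps=[
    {"xyz":[0, 0.0054, -0.0007], "turn_vec":[0.02, 0, 0]},
    {"xyz":[0, 0.0109, -0.0009], "turn_vec":[0.04, 0, 0]},
  ],
)

```text
t: 4.28
ee_pos: [0.5224, -0.2103, 0.1606]
ee_rot: [0.004, -0.049, 0.995, -0.086]
wrist_force: [2.6, -11.7, -2.9]
width: 0.0191
grasp_force: 59.0
```

>>> drive_effector(
  steps=[
    {},
  ],
)

```text
t: 4.4
ee_pos: [0.5223, -0.2099, 0.1607]
ee_rot: [0.004, -0.05, 0.995, -0.086]
wrist_force: [2.7, -11.7, -3.5]
width: 0.0192
grasp_force: 59.3
```

```bash
python3 -c "
from h import *; delta([.5248,-.2324,.1606],Rtool());s=sensors.get_state();print(s['ft_torque'])"
```

```text
t 4.4 pos [ 0.5223 -0.2099  0.1607] F [  2.7 -11.7  -3.5] w 0.0192
tool shift [-0.0003 -0.0223  0.004 ] rotvec [-0.1728 -0.0006  0.0027]
[-4.30851511 -1.28091737  0.17239474]
```

To row units: 0.03 rad / 2 = 0.015.

>>> drive_effector(
  steps=[
    {"xyz":[0, 0.0027, -0.0003], "turn_vec":[0.01, 0, 0]},
    {"xyz":[0, 0.004, -0.0004], "turn_vec":[0.015, 0, 0]},
  ],
)

```text
t: 4.65
ee_pos: [0.5218, -0.2062, 0.1603]
ee_rot: [0.005, -0.049, 0.994, -0.101]
wrist_force: [3.2, -12.5, -3.8]
width: 0.0194
grasp_force: 59.1
```

>>> drive_effector(
  steps=[
    {},
  ],
)

```text
t: 4.78
ee_pos: [0.5218, -0.2062, 0.1603]
ee_rot: [0.005, -0.049, 0.994, -0.101]
wrist_force: [3.5, -11.9, -3.1]
width: 0.0192
grasp_force: 59.1
```

```bash
python3 - <<'E'
from h import *
delta([.5248,-.2324,.1606],Rtool());s=sensors.get_state();print(s['ft_torque'])
cv2.imwrite("pics/top1.png",viewer.grab_frame("top")[:,:,::-1]); cv2.imwrite("pics/side1.png",viewer.grab_frame("side")[:,:,::-1])
a=cv2.imread("pics/side0.png");b=cv2.imread("pics/side1.png")
o=np.hstack([cv2.resize(i[150:250,285:375],None,fx=4.3,fy=4.3,interpolation=3) for i in(a,b)]);cv2.imwrite("pics/s1.png",o)
E
```

```text
t 4.78 pos [ 0.5218 -0.2062  0.1603] F [  3.5 -11.9  -3.1] w 0.0192
tool shift [-0.0003 -0.0259  0.005 ] rotvec [-0.2019 -0.0008  0.0016]
[-3.86573394 -1.31573841  0.16821507]
```

View pics/s1.png

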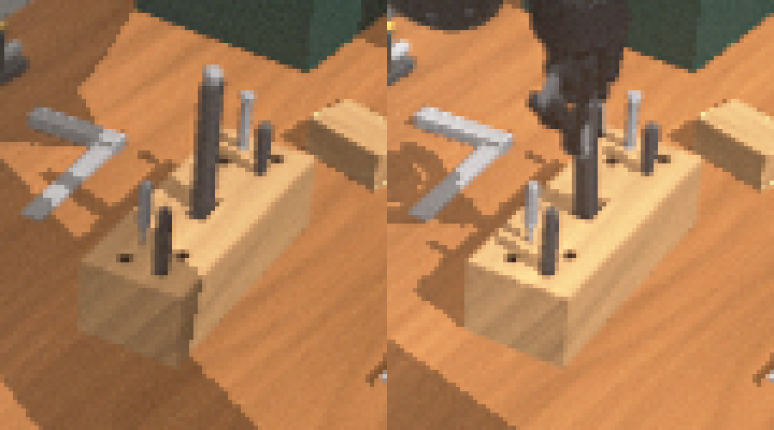

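The block's corner is at (180,365) in both views, so it hasn't moved. The head has leaned about 36 mm, so I'll go on to the stop.

To row units: 0.01 rad / 2 = 0.005.

>>> drive_effector(
  steps=[
    {"xyz":[0, 0.0014, -0.0002], "turn_vec":[0.005, 0, 0]},
    {"xyz":[0, 0.0014, -0.0002], "turn_vec":[0.005, 0, 0]},
  ],
)

```text
t: 5.12
ee_pos: [0.5216, -0.2048, 0.1602]
ee_rot: [0.005, -0.049, 0.993, -0.106]
wrist_force: [3.4, -11.7, -3.5]
width: 0.0192
grasp_force: 59.0
```

```bash
python3 -c "
from h import *; delta([.5248,-.2324,.1606],Rtool());s=sensors.get_state();print(s['ft_torque'])"
```

```text
t 5.12 pos [ 0.5216 -0.2048  0.1602] F [  3.4 -11.7  -3.5] w 0.0192
tool shift [-0.0004 -0.0272  0.0054] rotvec [-0.2117 -0.0009  0.0012]
[-3.61187951 -1.32413008  0.1377717 ]
```

To row units: 0.01 rad / 2 = 0.005.

>>> drive_effector(
  steps=[
    {"xyz":[0, 0.0014, -0.0002], "turn_vec":[0.005, 0, 0]},
    {"xyz":[0, 0.0014, -0.0002], "turn_vec":[0.005, 0, 0]},
  ],
)

```text
t: 5.38
ee_pos: [0.5214, -0.2034, 0.16]
ee_rot: [0.005, -0.049, 0.993, -0.11]
wrist_force: [3.3, -11.9, -3.2]
width: 0.0191
grasp_force: 59.0
```

```bash
python3 -c "
from h import *; delta([.5248,-.2324,.1606],Rtool());s=sensors.get_state();print(s['ft_torque'])"
```

```text
t 5.38 pos [ 0.5214 -0.2034  0.16  ] F [  3.3 -11.9  -3.2] w 0.0191
tool shift [-0.0005 -0.0286  0.0058] rotvec [-0.2215 -0.001   0.001 ]
[-3.39188361 -1.29785721  0.21041793]
```

Add to h.py:
```python
def shift(a,b,box):  # sub-pixel shift of image b against a in box (x0,y0,x1,y1), by ECC
    g=[cv2.cvtColor(i,cv2.COLOR_BGR2GRAY).astype(np.float32)[box[1]:box[3],box[0]:box[2]] for i in(a,b)]
    _,W=cv2.findTransformECC(g[0],g[1],np.eye(2,3,dtype=np.float32),cv2.MOTION_TRANSLATION); return W[:,2]
```

Run:
```python
from h import *
b=viewer.grab_frame("side")[:,:,::-1].copy(); cv2.imwrite("pics/side2.png",b); a=cv2.imread("pics/side1.png"); z=cv2.imread("pics/side0.png")
for n,box in (("front",(300,190,332,240)),("right",(325,195,365,235)),("sq",(286,170,316,203))):
    print(n,shift(a,b,box),shift(z,b,box))
print(proj("side",[.525,-.35,.072]),proj("side",[.525,-.34,.072]))
```

```text
front [-0.10238142  0.15475987] [-0.2896989   0.30880427]
right [-0.03900378  0.14037095] [-0.6026041   0.65820616]
sq [-0.2577903   0.16534548] [-6.184947  -2.2369518]
(np.float64(349.37109572363795), np.float64(184.2031629128175)) (np.float64(347.9843827706066), np.float64(185.30192493503503))
```

Add to h.py:
```python
P0=np.array([.5248,-.2324,.1606])  # upright grip pose
def lean(th,dy=0.):
    a=abs(th); y=np.sign(th)*(.014-.014*np.cos(a)+.137*np.sin(a)); z=.137*np.cos(a)+.014*np.sin(a)-.137
    return P0+BY*(y+dy)+[0,0,z], Rtool(tilt=-BX*th)
```

Run:
```python
from h import *
for t in(.15,.07,0,-.05,-.09): print(t); delta(*lean(t,.001))
```

```text
0.15
t 5.42 pos [ 0.5214 -0.2034  0.16  ] F [  2.3 -12.2  -3.3] w 0.0194
tool shift [-0.0006 -0.0076  0.0005] rotvec [-0.0714 -0.001   0.0011]
0.07
t 5.42 pos [ 0.5214 -0.2034  0.16  ] F [  2.3 -12.2  -3.3] w 0.0194
tool shift [-0.0005 -0.0184  0.0029] rotvec [-0.1514 -0.001   0.001 ]
0
t 5.42 pos [ 0.5214 -0.2034  0.16  ] F [  2.3 -12.2  -3.3] w 0.0194
tool shift [-0.0005 -0.0276  0.0056] rotvec [-0.2214 -0.0011  0.001 ]
-0.05
t 5.42 pos [ 0.5214 -0.2034  0.16  ] F [  2.3 -12.2  -3.3] w 0.0194
tool shift [-0.0005 -0.0344  0.0066] rotvec [-0.2714 -0.0011  0.001 ]
-0.09
t 5.42 pos [ 0.5214 -0.2034  0.16  ] F [  2.3 -12.2  -3.3] w 0.0194
tool shift [-0.0005 -0.0398  0.0076] rotvec [-0.3114 -0.0011  0.0009]
```

To row units: -0.311 rad / 2 = -0.1555.

>>> drive_effector(
  steps=[
    {"xyz":[0, -0.0076, 0.0005], "turn_vec":[-0.0355, 0, 0]},
    {"xyz":[0, -0.0184, 0.0029], "turn_vec":[-0.0755, 0, 0]},
    {"xyz":[0, -0.0276, 0.0056], "turn_vec":[-0.1105, 0, 0]},
    {"xyz":[0, -0.0344, 0.0066], "turn_vec":[-0.1355, 0, 0]},
    {"xyz":[0, -0.0398, 0.0076], "turn_vec":[-0.1555, 0, 0]},
  ],
)

```text
t: 6.05
ee_pos: [0.5254, -0.2419, 0.1609]
ee_rot: [-0.003, -0.049, 0.998, 0.047]
wrist_force: [0.4, 4.8, 0.1]
width: 0.0195
grasp_force: 60.2
```

>>> drive_effector(
  steps=[
    {},
  ],
)

```text
t: 6.18
ee_pos: [0.5254, -0.2423, 0.161]
ee_rot: [-0.002, -0.048, 0.998, 0.046]
wrist_force: [-1.2, 6.2, 3.8]
width: 0.0191
grasp_force: 60.8
```

Run:
```python
from h import *
for t in(-.13,-.17,-.2,-.21,-.22): print(t); delta(*lean(t,.001))
```

```text
-0.13
t 6.17 pos [ 0.5254 -0.2423  0.161 ] F [-1.2  6.2  3.8] w 0.0191
tool shift [-0.0003 -0.0069 -0.0009] rotvec [-0.0369 -0.0004 -0.0011]
-0.17
t 6.17 pos [ 0.5254 -0.2423  0.161 ] F [-1.2  6.2  3.8] w 0.0191
tool shift [-0.0003 -0.0124 -0.0011] rotvec [-0.0769 -0.0004 -0.0011]
-0.2
t 6.17 pos [ 0.5254 -0.2423  0.161 ] F [-1.2  6.2  3.8] w 0.0191
tool shift [-0.0003 -0.0166 -0.0012] rotvec [-0.1069 -0.0003 -0.0011]
-0.21
t 6.17 pos [ 0.5254 -0.2423  0.161 ] F [-1.2  6.2  3.8] w 0.0191
tool shift [-0.0003 -0.0179 -0.0012] rotvec [-0.1169 -0.0003 -0.0011]
-0.22
t 6.17 pos [ 0.5254 -0.2423  0.161 ] F [-1.2  6.2  3.8] w 0.0191
tool shift [-0.0003 -0.0193 -0.0011] rotvec [-0.1269 -0.0003 -0.0011]
```

To row units: -0.11 rad / 2 = -0.055.

>>> drive_effector(
  steps=[
    {"xyz":[0, -0.0055, -0.0007], "turn_vec":[-0.02, 0, 0]},
    {"xyz":[0, -0.011, -0.0008], "turn_vec":[-0.04, 0, 0]},
    {"xyz":[0, -0.0152, -0.0008], "turn_vec":[-0.055, 0, 0]},
  ],
)

```text
t: 6.55
ee_pos: [0.5268, -0.2562, 0.1603]
ee_rot: [-0.006, -0.049, 0.994, 0.102]
wrist_force: [-0.8, 7.4, 2.3]
width: 0.0191
grasp_force: 60.5
```

>>> drive_effector(
  steps=[
    {},
  ],
)

```text
t: 6.68
ee_pos: [0.5268, -0.2566, 0.1604]
ee_rot: [-0.005, -0.049, 0.994, 0.101]
wrist_force: [0.2, 7.9, 3.3]
width: 0.0195
grasp_force: 60.8
```

Run:
```python
from h import *
s=sensors.get_state();print(s['ft_torque'])
for t in(-.22,): print(t); delta(*lean(t,.001))
b=viewer.grab_frame("side")[:,:,::-1].copy(); cv2.imwrite("pics/side3.png",b)
for f in("side1","side2"):
  a=cv2.imread(f"pics/{f}.png")
  print(f,[shift(a,b,x) for x in((300,190,332,240),(325,195,365,235),(286,170,316,203))])
```

```text
[ 2.51878127  0.100569   -0.01084073]
-0.22
t 6.67 pos [ 0.5268 -0.2566  0.1604] F [0.2 7.9 3.3] w 0.0195
tool shift [-0.0004 -0.0049 -0.001 ] rotvec [-0.0166 -0.001  -0.0003]Traceback (most recent call last):
  File "<stdin>", line 7, in <module>
  File "h.py", line 22, in shift
    _,W=cv2.findTransformECC(g[0],g[1],np.eye(2,3,dtype=np.float32),cv2.MOTION_TRANSLATION); return W[:,2]
        ~~~~~~~~~~~~~~~~~~~~^^^^^^^^^^^^^^^^^^^^^^^^^^^^^^^^^^^^^^^^^^^^^^^^^^^^^^^^^^^^^^^
cv2.error: OpenCV(4.12.0) /io/opencv/modules/video/src/ecc.cpp:589: error: (-7:Iterations do not converge) The algorithm stopped before its convergence. The correlation is going to be minimized. Images may be uncorrelated or non-overlapped in function 'findTransformECC'
```

To row units: -0.011 rad / 2 = -0.0055.

>>> drive_effector(
  steps=[
    {"xyz":[0, -0.0014, -0.0002], "turn_vec":[-0.003, 0, 0]},
    {"xyz":[0, -0.0028, -0.0003], "turn_vec":[-0.0055, 0, 0]},
    {"xyz":[0, -0.0028, -0.0003], "turn_vec":[-0.0055, 0, 0]},
  ],
)

```text
t: 7.1
ee_pos: [0.5269, -0.258, 0.1602]
ee_rot: [-0.006, -0.049, 0.993, 0.107]
wrist_force: [-0.7, 9.3, 3.0]
width: 0.0193
grasp_force: 60.8
```

>>> drive_effector(
  steps=[
    {"xyz":[0, -0.0012, -0.0002], "turn_vec":[-0.0025, 0, 0]},
    {"xyz":[0, -0.0012, -0.0002], "turn_vec":[-0.0025, 0, 0]},
  ],
)

```text
t: 7.35
ee_pos: [0.527, -0.2587, 0.16]
ee_rot: [-0.006, -0.049, 0.993, 0.11]
wrist_force: [0.5, 11.7, 3.4]
width: 0.0192
grasp_force: 60.7
```

```bash
python3 - <<'E'
from h import *
s=sensors.get_state();print(s['ft_torque'])
delta(*lean(-.22,.001))
b=viewer.grab_frame("side")[:,:,::-1].copy(); cv2.imwrite("pics/side4.png",b)
for f in("side0","side1","side2","side3"):
  a=cv2.imread(f"pics/{f}.png")
  for x in((300,190,332,240),(325,195,365,235)):
    try: print(f,shift(a,b,x))
    except Exception: print(f,"-")
E
```

```text
[ 4.12254798 -0.02279748 -0.14085976]
t 7.35 pos [ 0.527  -0.2587  0.16  ] F [ 0.5 11.7  3.4] w 0.0192
tool shift [-0.0004 -0.0027 -0.0009] rotvec [ 0.0007 -0.0014  0.0008]
side0 [0.06845961 0.1151351 ]
side0 [ 0.46316078 -0.00690887]
side1 [0.03939911 0.2908622 ]
side1 [ 0.970474   -0.41215187]
side2 [0.12045658 0.20842838]
side2 [ 1.0024037 -0.5962194]
side3 [ 0.04083183 -0.03657314]
side3 [ 0.06975518 -0.0640705 ]
```

To row units: -0.003 rad / 2 = -0.0015.

>>> drive_effector(
  steps=[
    {"xyz":[0, -0.0008, -0.0002], "turn_vec":[-0.0015, 0, 0]},
    {"xyz":[0, -0.0008, -0.0002], "turn_vec":[-0.0015, 0, 0]},
  ],
)

```text
t: 7.65
ee_pos: [0.527, -0.2591, 0.16]
ee_rot: [-0.006, -0.049, 0.993, 0.112]
wrist_force: [-0.5, 12.8, 4.1]
width: 0.0188
grasp_force: 60.7
```

Run:
```python
from h import *
for t in(-.15,-.07,0): print(t); delta(*lean(t,0))
```

```text
-0.15
t 7.65 pos [ 0.527  -0.2591  0.16  ] F [-0.5 12.8  4.1] w 0.0188
tool shift [-0.0004  0.0063  0.0002] rotvec [ 0.0742 -0.0016  0.001 ]
-0.07
t 7.65 pos [ 0.527  -0.2591  0.16  ] F [-0.5 12.8  4.1] w 0.0188
tool shift [-0.0005  0.017   0.0026] rotvec [ 0.1542 -0.0016  0.001 ]
0
t 7.65 pos [ 0.527  -0.2591  0.16  ] F [-0.5 12.8  4.1] w 0.0188
tool shift [-0.0005  0.0263  0.0053] rotvec [ 0.2242 -0.0015  0.0011]
```

To row units: 0.224 rad / 2 = 0.112.

>>> drive_effector(
  steps=[
    {"xyz":[0, 0.008, 0.0002], "turn_vec":[0.037, 0, 0]},
    {"xyz":[0, 0.019, 0.0026], "turn_vec":[0.077, 0, 0]},
    {"xyz":[0, 0.0285, 0.0053], "turn_vec":[0.112, 0, 0]},
    {"xyz":[0, 0.0285, 0.0053], "turn_vec":[0.112, 0, 0]},
  ],
)

```text
t: 8.15
ee_pos: [0.5241, -0.2318, 0.1611]
ee_rot: [-0.0, -0.051, 0.999, -0.002]
wrist_force: [0.4, -0.4, -1.9]
width: 0.0194
grasp_force: 60.4
```

Run:
```python
from h import *
s=sensors.get_state();print(s['wrist_force'],s['ft_torque'])
delta(P0,Rtool())
c=viewer.calibration("wrist"); b=viewer.grab_frame("wrist")[:,:,::-1].copy(); cv2.imwrite("pics/w2.png",b)
m=np.load("c1.npy",allow_pickle=True).item()
# predicted corners of top face from the w1 picture
for u,v in((155,134),(427,136),(417,232),(165,233)):
    p=atz("wrist",u,v,.072,m); print(p.round(4),np.round(proj("wrist",p,c),1))
```

```text
[ 0.38685399 -0.38363117 -1.87350759] [ 0.07010916 -0.12966724  0.03055243]
t 8.15 pos [ 0.5241 -0.2318  0.1611] F [ 0.4 -0.4 -1.9] w 0.0194
tool shift [-0.0007 -0.0007  0.0005] rotvec [-0.0049 -0.0008  0.0041]
[ 0.492  -0.3587  0.072 ] [ 94.2 152.1]
[ 0.4691 -0.1125  0.072 ] [483.3 156.1]
[ 0.563  -0.1006  0.072 ] [462.3 286.1]
[ 0.5893 -0.351   0.072 ] [115.4 285.8]
```

View pics/w2.png

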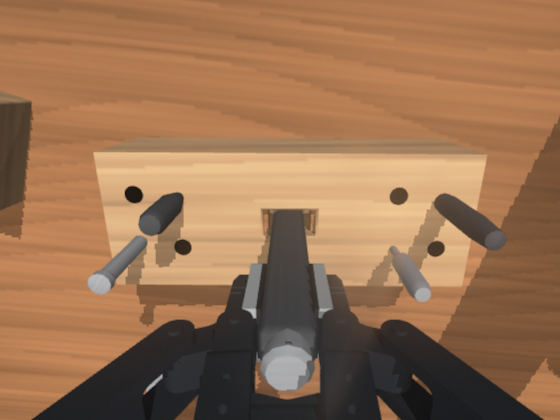

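The block's near corners are at (96,153) and (485,154), within about 1 mm of where they were. The chisel is upright in the slot and nearly free of force, so I'll try a gentle lift.

>>> drive_effector(
  steps=[
    {"xyz":[0, 0, -0.003]},
    {"xyz":[0, 0, -0.006]},
    {"xyz":[0, 0, -0.006]},
  ],
)

```text
t: 8.57
ee_pos: [0.5242, -0.2334, 0.1673]
ee_rot: [-0.0, -0.049, 0.999, -0.001]
wrist_force: [-1.9, 6.0, -3.2]
width: 0.0194
grasp_force: 60.8
```

```bash
python3 -c "
from h import *; s=sensors.get_state();print(s['ft_torque'])"
```

```text
[ 3.19170448  0.54490106 -0.02744796]
```

>>> drive_effector(
  steps=[
    {"xyz":[0, 0.0015, 0]},
    {"xyz":[0, 0.0015, 0]},
  ],
)

```text
t: 8.82
ee_pos: [0.5243, -0.2326, 0.1676]
ee_rot: [-0.0, -0.049, 0.999, -0.002]
wrist_force: [-1.6, 2.3, -4.6]
width: 0.0193
grasp_force: 60.3
```

```bash
python3 -c "
from h import *; s=sensors.get_state();print(s['ft_torque']);delta(P0+[0,0,.01],Rtool())"
```

```text
[1.1704145  0.44296001 0.00245016]
t 8.82 pos [ 0.5243 -0.2326  0.1676] F [-1.6  2.3 -4.6] w 0.0193
tool shift [-0.0005  0.0001 -0.003 ] rotvec [-0.0038 -0.0006  0.0002]
```

>>> drive_effector(
  steps=[
    {"xyz":[0, 0, -0.003]},
    {"xyz":[0, 0, -0.003]},
  ],
)

```text
t: 9.07
ee_pos: [0.5248, -0.2324, 0.1712]
ee_rot: [0.0, -0.049, 0.999, -0.002]
wrist_force: [-0.8, 2.6, -1.9]
width: 0.0193
grasp_force: 60.7
```

```bash
python3 -c "
from h import *; s=sensors.get_state();print(s['ft_torque']);delta(P0+[0,0,.01],Rtool())"
```

```text
[ 1.05472889  0.4604534  -0.06861374]
t 9.07 pos [ 0.5248 -0.2324  0.1712] F [-0.8  2.6 -1.9] w 0.0193
tool shift [-0.     -0.      0.0006] rotvec [-0.0043  0.0005  0.001 ]
```

>>> drive_effector(
  steps=[
    {"xyz":[0, 0.0008, -0.005]},
    {"xyz":[0, 0.0008, -0.01]},
    {"xyz":[0, 0.0008, -0.014]},
  ],
)

```text
t: 9.45
ee_pos: [0.5248, -0.2315, 0.1855]
ee_rot: [0.001, -0.049, 0.999, -0.002]
wrist_force: [-0.3, 0.7, -1.8]
width: 0.0192
grasp_force: 60.5
```

>>> drive_effector(
  steps=[
    {"xyz":[0, 0, -0.006]},
    {"xyz":[0, 0, -0.012]},
    {"xyz":[0, 0, -0.018]},
    {"xyz":[0, 0, -0.024]},
  ],
)

```text
t: 9.95
ee_pos: [0.5245, -0.2311, 0.2091]
ee_rot: [0.0, -0.049, 0.999, -0.002]
wrist_force: [0.1, -0.2, -2.8]
width: 0.0192
grasp_force: 60.5
```

>>> drive_effector(
  steps=[
    {"xyz":[0, 0, -0.03]},
    {"xyz":[0, 0, -0.06]},
    {"xyz":[0, 0, -0.085]},
    {"xyz":[0, 0.04, -0.085]},
    {"xyz":[0, 0.09, -0.085]},
  ],
)

```text
t: 10.58
ee_pos: [0.5154, -0.1409, 0.2936]
ee_rot: [0.0, -0.048, 0.999, -0.002]
wrist_force: [0.7, 0.8, -2.8]
width: 0.0192
grasp_force: 60.6
```

Run:
```python
from h import *
delta([.545,.04,.292],Rtool())
```

```text
t 10.57 pos [ 0.5154 -0.1409  0.2936] F [ 0.7  0.8 -2.8] w 0.0192
tool shift [-0.0469  0.1772  0.0009] rotvec [-0.004   0.0004 -0.0011]
```

>>> drive_effector(
  steps=[
    {"xyz":[-0.01, 0.045, 0]},
    {"xyz":[-0.02, 0.09, 0]},
    {"xyz":[-0.03, 0.13, 0]},
    {"xyz":[-0.04, 0.16, 0]},
    {"xyz":[-0.04, 0.16, 0]},
  ],
)

```text
t: 11.2
ee_pos: [0.5399, 0.0238, 0.2927]
ee_rot: [0.0, -0.051, 0.999, -0.002]
wrist_force: [-0.1, -0.2, -2.0]
width: 0.0194
grasp_force: 60.8
```

Run:
```python
from h import *
delta([.545,.04,.292],Rtool())
c=viewer.calibration("wrist"); b=viewer.grab_frame("wrist")[:,:,::-1].copy(); cv2.imwrite("pics/w3.png",b)
np.save("c3.npy",c,allow_pickle=True)
s=sensors.get_state(); e=s["ee_pos"]+rot(s).apply([0,0,.1366]); print("edge",e,proj("wrist",e,c),proj("wrist",[.5605,.1118,.105],c))
```

```text
t 11.2 pos [0.5399 0.0238 0.2927] F [-0.1 -0.2 -2. ] w 0.0194
tool shift [-0.0068  0.0156  0.0006] rotvec [-0.0039 -0.0001  0.0036]
edge [0.53959764 0.02224135 0.15609419] (np.float64(285.6010005660744), np.float64(196.94818572016973)) (np.float64(375.72858149381807), np.float64(210.89636860559492))
```

View pics/w3.png

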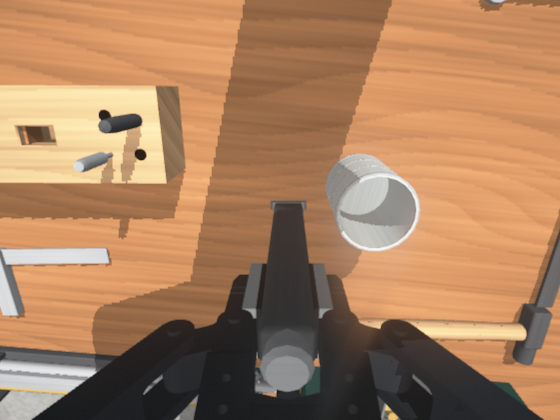

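The tin's rim is centred at (375,211), against a prediction of (375.7,210.9). The chisel's edge is at about (289,203), so it sits around 2 mm +y of my estimate. I'll tilt it slightly above the tin and lower it in.

Add to h.py:
```python
def place(ze,th=.14,off=.010,dy=-.002):
    Rt=Rtool(tilt=BY*th); e=np.array([.5605,.1118,0])+BX*off+BY*dy; e[2]=ze
    return e-Rt.apply([0,0,.1366]),Rt
```

Run:
```python
from h import *
p,r=place(.140); print(p,r.apply([0,0,1])); delta(p,r)
```

```text
[0.58961806 0.11264546 0.27526351] [-0.13887713 -0.01361702 -0.990216  ]
t 11.25 pos [0.5396 0.0228 0.2927] F [ 0.3  0.2 -2.1] w 0.0191
tool shift [-0.0588  0.0844  0.0171] rotvec [-0.0043  0.1397  0.0026]
```

To row units: 0.14 rad / 2 = 0.07.

>>> drive_effector(
  steps=[
    {"xyz":[-0.02, 0.03, 0], "turn_vec":[0, 0.0235, 0]},
    {"xyz":[-0.04, 0.058, 0.003], "turn_vec":[0, 0.047, 0]},
    {"xyz":[-0.059, 0.084, 0.008], "turn_vec":[0, 0.07, 0]},
    {"xyz":[-0.059, 0.084, 0.014], "turn_vec":[0, 0.07, 0]},
    {"xyz":[-0.059, 0.084, 0.014], "turn_vec":[0, 0.07, 0]},
  ],
)

```text
t: 11.88
ee_pos: [0.5896, 0.1104, 0.2775]
ee_rot: [-0.071, -0.049, 0.996, -0.006]
wrist_force: [-0.0, -0.7, -2.5]
width: 0.0192
grasp_force: 60.7
```

Run:
```python
from h import *
delta(*place(.140)); delta(*place(.02))
c=viewer.calibration("wrist"); b=viewer.grab_frame("wrist")[:,:,::-1].copy(); cv2.imwrite("pics/w4.png",b)
s=sensors.get_state(); e=s["ee_pos"]+rot(s).apply([0,0,.1366]); print("edge",e,proj("wrist",e,c),proj("wrist",[.5605,.1118,.105],c))
```

```text
t 11.88 pos [0.5896 0.1104 0.2775] F [-0.  -0.7 -2.5] w 0.0192
tool shift [-0.0005  0.0022  0.0022] rotvec [-0.0046 -0.0015 -0.0002]
t 11.88 pos [0.5896 0.1104 0.2775] F [-0.  -0.7 -2.5] w 0.0192
tool shift [-0.0174  0.0028  0.121 ] rotvec [-0.0046 -0.0015 -0.0002]
edge [0.57072339 0.10776482 0.14309173] (np.float64(286.7940528591707), np.float64(197.81460691467663)) (np.float64(292.5863975831278), np.float64(180.35878633185334))
```

View pics/w4.png

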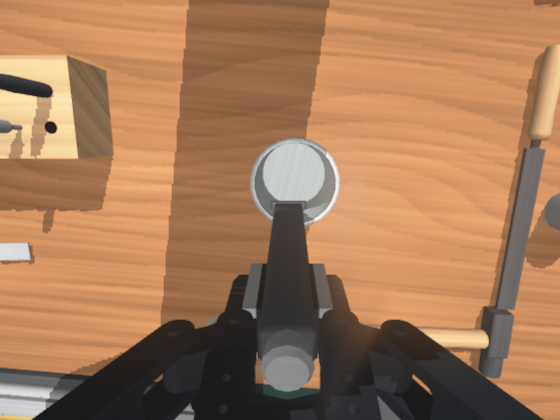

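The tin's rim is centred at (295,182) and the edge at (289,203), over the opening and slightly to its far side as planned. I'm lowering it now.

>>> drive_effector(
  steps=[
    {"xyz":[-0.003, 0.002, 0.02]},
    {"xyz":[-0.0065, 0.003, 0.045]},
    {"xyz":[-0.01, 0.003, 0.07]},
    {"xyz":[-0.0135, 0.003, 0.095]},
    {"xyz":[-0.0155, 0.003, 0.11]},
  ],
)

```text
t: 12.55
ee_pos: [0.5892, 0.1129, 0.1671]
ee_rot: [-0.07, -0.049, 0.996, -0.005]
wrist_force: [0.1, -0.3, -1.6]
width: 0.0191
grasp_force: 60.8
```

>>> drive_effector(
  steps=[
    {},
  ],
)

```text
t: 12.68
ee_pos: [0.5893, 0.1131, 0.167]
ee_rot: [-0.07, -0.049, 0.996, -0.006]
wrist_force: [-0.1, 0.2, -1.9]
width: 0.0192
grasp_force: 60.7
```

```bash
python3 - <<'E'
from h import *
s=sensors.get_state(); print("edge",s["ee_pos"]+rot(s).apply([0,0,.1366]))
delta(*place(.008))
E
```

```text
edge [0.57022009 0.11065628 0.03179476]
t 12.68 pos [0.5893 0.1131 0.167 ] F [-0.1  0.2 -1.9] w 0.0192
tool shift [-0.0036 -0.0004  0.0235] rotvec [-0.0045 -0.001  -0.    ]
```

>>> drive_effector(
  steps=[
    {"xyz":[-0.0014, 0, 0.01]},
    {"xyz":[-0.0024, 0, 0.017]},
    {"xyz":[-0.0031, 0, 0.022]},
    {"xyz":[-0.0031, 0, 0.022]},
  ],
)

```text
t: 13.18
ee_pos: [0.5896, 0.1137, 0.1446]
ee_rot: [-0.07, -0.049, 0.996, -0.006]
wrist_force: [-0.8, 0.3, -1.8]
width: 0.0194
grasp_force: 60.7
```

>>> drive_effector(
  steps=[
    {"xyz":[-0.0003, 0, 0.002]},
    {"xyz":[-0.0003, 0, 0.002]},
  ],
)

```text
t: 13.42
ee_pos: [0.5898, 0.1137, 0.143]
ee_rot: [-0.07, -0.049, 0.996, -0.005]
wrist_force: [0.4, -0.3, -2.1]
width: 0.0193
grasp_force: 60.7
```

>>> drive_effector(
  steps=[
    {"xyz":[-0.0001, 0, 0.001]},
    {"xyz":[-0.0001, 0, 0.001]},
  ],
)

```text
t: 13.68
ee_pos: [0.5897, 0.1137, 0.142]
ee_rot: [-0.07, -0.049, 0.996, -0.005]
wrist_force: [0.4, -0.4, -2.6]
width: 0.0189
grasp_force: 60.7
```

>>> drive_effector(
  steps=[
    {"xyz":[-0.0001, 0, 0.001]},
    {"xyz":[-0.0001, 0, 0.001]},
  ],
)

```text
t: 13.92
ee_pos: [0.59, 0.1137, 0.1415]
ee_rot: [-0.069, -0.049, 0.996, -0.005]
wrist_force: [-0.7, 0.5, 2.1]
width: 0.0193
grasp_force: 61.4
```

>>> drive_effector(
  steps=[
    {"xyz":[-0.0001, 0, 0.001]},
    {"xyz":[-0.0001, 0, 0.001]},
  ],
  only="pos|force",
)

```text
ee_pos: [0.5902, 0.1138, 0.1414]
wrist_force: [-1.2, 0.8, 7.9]
grasp_force: 62.2
```

The manual's scale: turns go in shares of 2 rad. Converting my numbers, 0.01 rad / 2 = 0.005.

>>> drive_effector(
  steps=[
    {"xyz":[0, 0, -0.0008]},
    {"xyz":[-0.0014, 0, -0.0008], "turn_vec":[0, 0.005, 0]},
    {"xyz":[-0.0014, 0, -0.0008], "turn_vec":[0, 0.005, 0]},
  ],
  only="pos|wrist",
)

```text
ee_pos: [0.5917, 0.1139, 0.1412]
wrist_force: [-0.3, 0.9, 7.0]
```

>>> drive_effector(
  steps=[
    {"xyz":[-0.0014, 0, 0.0002], "turn_vec":[0, 0.005, 0]},
    {"xyz":[-0.0014, 0, 0.0002], "turn_vec":[0, 0.005, 0]},
  ],
  only="pos|wrist",
)

```text
ee_pos: [0.5931, 0.1141, 0.1409]
wrist_force: [-1.6, 0.5, 8.6]
```

>>> drive_effector(
  steps=[
    {"xyz":[-0.0014, 0, 0.0002], "turn_vec":[0, 0.005, 0]},
    {"xyz":[-0.0014, 0, 0.0002], "turn_vec":[0, 0.005, 0]},
  ],
  only="pos|wrist",
)

```text
ee_pos: [0.5946, 0.1142, 0.1407]
wrist_force: [-0.9, 0.8, 9.7]
```

```bash
python3 -c "
from h import *;print(sensors.get_state()['ft_torque'])"
```

```text
[ 0.22601702  0.86782123 -0.06372078]
```

To row units: 0.01 rad / 2 = 0.005.

>>> drive_effector(
  steps=[
    {"xyz":[-0.0014, 0, -0.0006], "turn_vec":[0, 0.005, 0]},
    {"xyz":[-0.0014, 0, -0.0006], "turn_vec":[0, 0.005, 0]},
  ],
  only="pos|wrist",
)

```text
ee_pos: [0.5958, 0.1143, 0.1406]
wrist_force: [-0.5, 0.6, 7.1]
```

>>> drive_effector(
  steps=[
    {"xyz":[-0.0014, 0, -0.0001], "turn_vec":[0, 0.005, 0]},
    {"xyz":[-0.0014, 0, -0.0001], "turn_vec":[0, 0.005, 0]},
  ],
  only="pos|wrist",
)

```text
ee_pos: [0.597, 0.1144, 0.1404]
wrist_force: [-1.8, -0.1, 8.0]
```

Run:
```python
from h import *
print(sensors.get_state()['ft_torque'])
a=viewer.grab_frame("wrist")[100:320,180:400,::-1];b=viewer.grab_frame("side")[170:280,210:320,::-1]
cv2.imwrite("pics/w5.png",np.hstack([cv2.resize(a,(396,396),interpolation=3),cv2.resize(b,(396,396),interpolation=3)]))
```

```text
[ 0.19931876  0.76618934 -0.06130473]
```

View pics/w5.png

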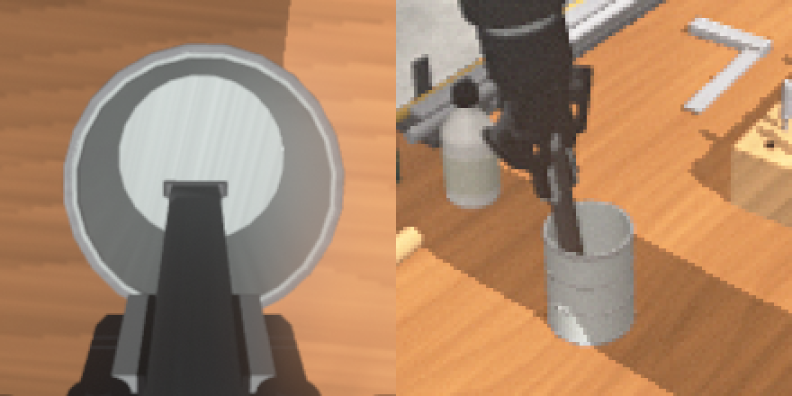

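The chisel's edge is on the tin floor, about 13 mm to the far side of centre at crop (195,185), and the shank leans nearly onto the rim. The tin is upright. I'm easing off the press, then opening the jaws.

>>> drive_effector(
  steps=[
    {"xyz":[0, 0, -0.0006]},
    {"xyz":[0, 0, -0.0006]},
  ],
  only="pos|wrist",
)

```text
ee_pos: [0.5968, 0.1144, 0.1405]
wrist_force: [-1.2, -0.3, 3.8]
```

>>> drive_effector(
  steps=[
    {},
    {},
    {},
  ],
  aperture=0.035,
)

```text
t: 16.27
ee_pos: [0.5968, 0.1144, 0.1403]
ee_rot: [-0.095, -0.049, 0.994, -0.007]
wrist_force: [0.6, 0.0, 0.6]
width: 0.0351
grasp_force: 0.0
```

>>> drive_effector(
  steps=[
    {},
    {},
    {},
    {},
  ],
  aperture=0.06,
)

```text
t: 16.77
ee_pos: [0.5968, 0.1144, 0.1406]
ee_rot: [-0.095, -0.049, 0.994, -0.007]
wrist_force: [-0.1, -0.3, 0.1]
width: 0.0601
grasp_force: 0.0
```

Run:
```python
from h import *
a=viewer.grab_frame("wrist")[100:400,130:430,::-1];b=viewer.grab_frame("side")[170:280,210:320,::-1]
cv2.imwrite("pics/w6.png",np.hstack([cv2.resize(a,(396,396),interpolation=3),cv2.resize(b,(396,396),interpolation=3)]))
print(atz("top",265,124,.13))
```

```text
[0.76292575 0.04339106 0.13      ]
```

View pics/w6.png

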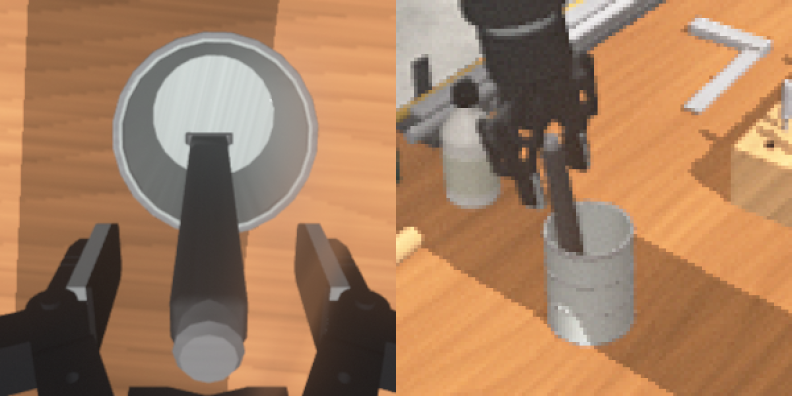

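The chisel now leans on the tin's rim with the jaws clear on both sides. I'm retracting along the tool axis.

>>> drive_effector(
  steps=[
    {"xyz":[0, 0, -0.015]},
    {"xyz":[0, 0, -0.04]},
    {"xyz":[0, 0, -0.07]},
    {"xyz":[0, 0, -0.1]},
    {"xyz":[0, 0, -0.14]},
  ],
)

```text
t: 17.5
ee_pos: [0.623, 0.1174, 0.2798]
ee_rot: [-0.095, -0.049, 0.994, -0.007]
wrist_force: [0.4, -0.5, -0.4]
width: 0.0599
grasp_force: 0.0
```

>>> drive_effector(
  steps=[
    {"xyz":[0.05, 0, -0.02]},
    {"xyz":[0.1, 0, -0.03]},
    {"xyz":[0.1, 0, -0.03]},
    {"xyz":[0.1, 0, -0.03]},
    {"xyz":[0.1, 0, -0.03]},
  ],
  only="t:|force",
)

```text
t: 18.12
ee_rot: [-0.095, -0.049, 0.994, -0.007]
wrist_force: [0.1, -0.1, -0.1]
grasp_force: 0.0
```

Run:
```python
from h import *
b=viewer.grab_frame("side")[:,:,::-1]; cv2.imwrite("pics/side9.png",b)
```

```text
(no output)
```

View pics/side9.png

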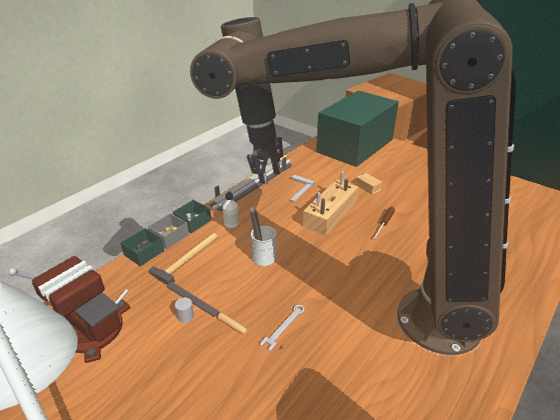

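The chisel leans in the upright tin at (262,235). The block sits in place at (330,207), the other things are where they were, and the gripper is clear. Handing in.

```bash
python3 -c "
from workcell import env, viewer, sensors; print(env.sign_off())"
```

```text
the job is handed in; nothing more can be done
None
```

The chisel was rocked loose to both sides, drawn out and lowered edge down into the tin, where it leans on the rim; the tin is upright, the block moved about 1 mm at most, nothing else was touched, and the job was handed in at about 18 s.

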